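# Lock the reducer ring in the router table

## Robot

A 6-joint arm with a two-finger parallel gripper is mounted at the origin on the work surface. World frame = base frame: x ahead of the robot, y to its left, z up, the work surface at z = 0. Lengths are in m, angles in rad, forces in N, time in s.
With the tool pointing down it reaches from about 0.3 to 1 m from the base axis. Payload 5.1 kg.
Tool frame: the origin (TCP) lies at the very end of the fingers, on their centre line; the grasp point (between the pads) lies 19 mm behind it; z points along the fingers, y is the line along which they close (so a half turn about z gives the same grasp; the last joint's range is limited). The gripper opens to 95 mm and grips with 3 to 60 N. Pads are 20 mm wide; open, the fingers measure 119 mm over their backs; the gripper's body (75 mm by 180 mm) begins 59 mm behind the grasp point.
Start: joints at [1.176, 0.124, 1.65, -0, 1.367, -0.083], TCP at [0.199, 0.619, 0.215] pointing down, gripper open.
Joint ranges: [-2.61, 2.61], [-1.02, 2.33], [0.03, 2.71], [-1.35, 4.49], [0.32, 2.68], [-2.91, 2.91]. Speed limits (rad/s): [2.57, 2.57, 3.14, 3.14, 3.14, 3.14].

## Interface

Orientations are given as a unit quaternion [x, y, z, w].
In Python, from plant import manip gives the robot as it stands. The module is installed in compiled form; this text tells all that it offers.
- The arm moves only by the tool play_rows, never from a script. Its argument "moves" is a list that holds one entry, the list of rows, each a list of 5 numbers: the opening, from -1 (shut) to 1 (fully open), then the shift along the tool's x, y, z normalised to -1 to 1, where 1 is 40 cm, then the turn about the tool's z normalised to -1 to 1, where 1 is 90 degrees. In form: [[[fingers, dx, dy, dz, yaw], ...]]. A call has 1 to 5 rows; each row is the pose to reach, as a shift and turn from the pose commanded when the call began, along the tool's axes at that moment; what a row does not reach only later rows make up. A row lasts 1/10 s, in which the tool goes at most 50 mm and 8.59 degrees, less where a joint would pass 70% of its speed; a pose out of reach is approached as far as the arm can. A call with a number of a shift or a turn outside -1 to 1 is refused whole. A call with a gripper value outside its range is refused whole. The fingers move at their own pace and stop on an object; the grip force is fixed at half the most. Time passes only in rows, so rows that repeat a pose let the fingers close. It gives the time, the measured TCP pose, the force, the opening and the grip force at its end, in the units of the state.
- manip.observe(): the state, without advancing time (a new reading comes with each control period).
- manip.snapshot(name): name is "scene" or "top" or "wrist"; returns (picture, depth): 480x640x3 uint8, red, green, blue; 480x640 float32, m along the optical axis (not along the pixel's ray), 0 where there is no reading.
- manip.calibration(name): a dict with "K" (3x3 intrinsics, pixels), "eye" and "attitude" of the camera in the world; the wrist camera has in their place "mount" (4x4, takes a point from camera to tool coordinates, whose origin is the TCP and whose axes are the flange's). Camera axes: x right, y down, z forward; pixel columns grow to the right and rows downward; lengths in m; the calibration is good to about 2 mm. The wrist camera is an equidistant fisheye: a pixel r from the principal point sees the ray r / f radians off the axis. A picture is of the moment at which its call begins: read the wrist's pose just before it. calibration takes no time and is no camera call.
- manip.close_job(): hands the job in; it is judged then, once.
The state is a dict: "t": time; "joints": joint angles; "dq": joint speeds; "joint_efforts": joint torques, N m; "tcp_pos": TCP position; "eef_rot": TCP orientation; "contact_force": force on the tool from outside, world axes, zero at the start; "wrist_torque": the same for the moment, N m; "finger_gap": finger opening in m; "gripper_force": force on a finger pad.
Only numpy, scipy, OpenCV 4.12 (cv2) and the standard library are available. Lean on these libraries where they do the work, as an engineer would, in place of code of your own. Each camera call takes 0.05 s, during which the arm holds its last target. There are 200 camera calls.

## Task

The reducer ring has been dropped into the router table's insert plate but is not locked. Take the two-pin spanner from the bit rack, feel its pins gently and fully down into the ring's two holes, without stabbing at the ring, and turn the ring clockwise until it comes up against its stop; nip it up firmly there for a moment, but do not force it. Then stand the spanner back in its slot in the rack, pins down and bar flat on the wood, and let go; leave everything else where it lies.

Things in the scene. Friction and masses are not known exactly. Their poses are not given: they have to be found in the camera images.
- spanner: Two-pin spanner, loose: flat steel bar 84 x 22 x 8 mm, two pins downwards (6 mm diameter, 7.5 mm long, flat-ended) 70 mm apart, and in its middle an upright black grip 46 mm long (along the bar), 16 thick, its top 50 mm above the bar's underside. 0.14 to 0.22 kg. Origin: middle of the bar's underside; x along the bar through both pins, y across the grip's flat sides, z up. A half turn is the same.
- pins (a point): The point midway between the spanner's two pin tips, 7.5 mm below the spanner's origin.
- ring (a joint): How far the reducer ring is turned, rad; grows clockwise seen from above. Starts at 0 to 0.2; rigid stop at 0.60. It turns stiffly (friction about 0.3 N m), stays where it is left, and is firmly nipped up with about 0.8 N m at its stop.
- ring_mid (a point): Centre of the reducer ring's upper face, on its axis. Flat aluminium ring 92 mm outside, 46 bore, 9.5 thick, let into the dark plate, face 1.5 mm below the plate's, 28.5 above the bench. x runs through its two pin holes (7.5 mm diameter, right through, 35 mm either side of the centre), z up; turns with the ring. Locked, a line engraved on it meets one on the plate.
- router: Router table, fixed: grey panel 400 x 440 x 30 mm on the bench, dark insert plate 230 x 300 mm flush in its middle, the ring in the plate's centre. A plywood and aluminium fence, 105 mm above the bench, runs along its -x side, its face 141 mm from the ring's centre. Origin: below the ring's centre, at bench height; z up.
- rack: Bit rack, fixed: pale wooden block 90 (x) x 150 (y) x 40 mm with a slot for the spanner's pins in its top, along y through its middle: 10 mm wide, 98 long, 14 deep. The spanner stands in it pins down, its bar flat on the block's top and along y. Router bits stand at its two ends, 64 mm from the middle, up to 38 mm above the top. Origin: centre of its underside; z up.
- spare_ring: Spare reducer ring, flat aluminium, 92 mm outside, 28 mm bore, 9.5 mm thick, lying loose on the router table; bystander. Origin: centre of its underside.
- collet_wrench: Steel open-ended collet wrench 170 mm long, lying on the router table; bystander. Origin: under its middle.
- joint_piece: Small pale board 122 x 60 x 22 mm with three fingers cut in one end, lying on the router table; bystander. Origin: centre of its underside.
- push_block: Plywood push block 200 x 75 mm with a dark bow handle, 96 mm tall, on the bench; bystander. Origin: centre of its underside.
- chisel: Chisel with a wooden handle, 245 mm long, on the bench; bystander. Origin: under the neck of the blade.
- gauge: Wooden marking gauge, beam 200 mm long, 72 mm tall, on the bench; bystander. Origin: under the middle of its beam.
There are look-alikes about, which are no part of the job. There is more than one size of the spanner; the job needs the smallest.

How it is judged:
By the outcome, as a careful person would: the job done as asked, in the order asked, and still so for the second after the job is handed in, with the robot touching nothing.
It also fails if it takes over 72 s, if anything falls off the work surface, if the arm or the gripper's body presses on something with over 40 N, if the wrist force passes 120 N, or if a joint passes its speed limit or range.

## Working session

There is one attempt and no reset: what is moved stays moved. The work goes in short steps, Python scripts to look and compute and a tool call to move; the robot and the scene stay as the last step left them, time stands still between calls to the robot, and variables do not carry over. Pictures are saved under pics/ and viewed, at most 10 in all, crops included, and the job is handed in when it is done.

Besides the shell and the picture viewer there is one more tool, called after "Request:" as name([rows], argument=value, ...), one row to a line, values as JSON. play_rows: Moves the arm, as the interface text tells. Scaled input: -1 to 1 covers 40 cm each way for a shift and 90 degrees each way for a turn. Its arguments: {"type":"object","properties":{"moves":{"type":"array"}},"required":["moves"]}

```bash
mkdir -p pics
cat > h.py <<'E'
import numpy as np,cv2
from plant import manip
from scipy.spatial.transform import Rotation as R
def cam(n):
    c=manip.calibration(n);return c
def save(n,f):
    p,d=manip.snapshot(n);cv2.imwrite(f'pics/{f}.png',p[:,:,::-1]);np.save(f'pics/{f}.npy',d);return p,d
E
python3 - <<'E'
from h import *
print({k:v for k,v in manip.observe().items()})
for n in('scene','top','wrist'):print(n,cam(n))
save('top','top0');save('scene','sc0')
E
```

```text
{'t': 0.0, 'joints': array([ 1.17639866e+00,  1.24496719e-01,  1.65164560e+00,  5.54043896e-06,
        1.36748820e+00, -8.25914600e-02]), 'dq': array([ 7.69162655e-05, -7.54267188e-04,  1.21832066e-03,  1.42568532e-03,
        8.05965320e-04,  1.08088154e-03]), 'joint_efforts': array([-2.69426209e-04, -4.17599452e+01, -3.59938610e+01,  7.73992552e-02,
        4.90879279e-02, -1.57839122e-04]), 'tcp_pos': array([0.19918421, 0.61806826, 0.21340926]), 'eef_rot': array([ 1.55272785e-01,  9.87871107e-01, -9.89454300e-04, -2.43349416e-04]), 'contact_force': array([ 0.11791999,  0.03303245, -0.18576081]), 'wrist_torque': array([ 0.05017487, -0.02309148, -0.0188279 ]), 'gripper_force': 0.0, 'finger_gap': 0.09517536187224572}
scene {'K': array([[497.83107644,   0.        , 320.13138365],
       [  0.        , 497.83107644, 239.70798254],
       [  0.        ,   0.        ,   1.        ]]), 'eye': array([ 1.3391735 , -0.36293015,  0.66329133]), 'attitude': array([ 0.77269171,  0.40997466, -0.22841049, -0.42743064])}
top {'K': array([[438.79517135,   0.        , 322.02970679],
       [  0.        , 438.79517135, 239.00248525],
       [  0.        ,   0.        ,   1.        ]]), 'eye': array([0.46900501, 0.14872494, 1.19388426]), 'attitude': array([-0.69631905,  0.7168812 , -0.02599556,  0.02335297])}
wrist {'K': array([[371.64829954,   0.        , 320.61137611],
       [  0.        , 371.64829954, 238.92660008],
       [  0.        ,   0.        ,   1.        ]]), 'mount': array([[ 9.75635531e-04, -9.60170538e-01, -2.79412930e-01,
         7.88225664e-02],
       [ 9.99999407e-01,  8.01435651e-04,  7.37689739e-04,
         1.60423401e-03],
       [-4.84376470e-04, -2.79413484e-01,  9.60170751e-01,
        -1.70049199e-01],
       [ 0.00000000e+00,  0.00000000e+00,  0.00000000e+00,
         1.00000000e+00]])}
```

View pics/top0.png

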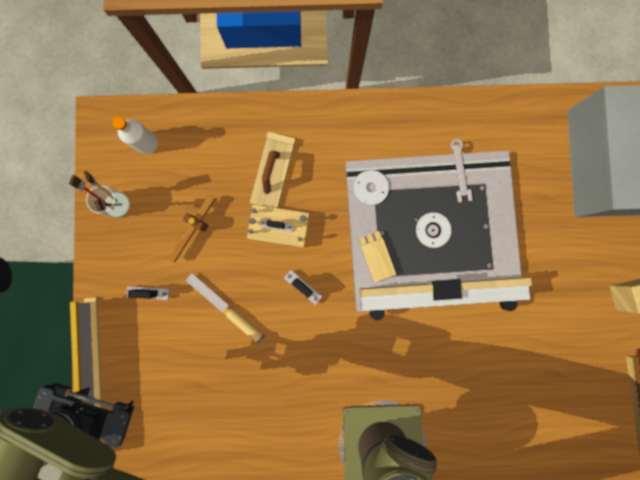

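View pics/sc0.png

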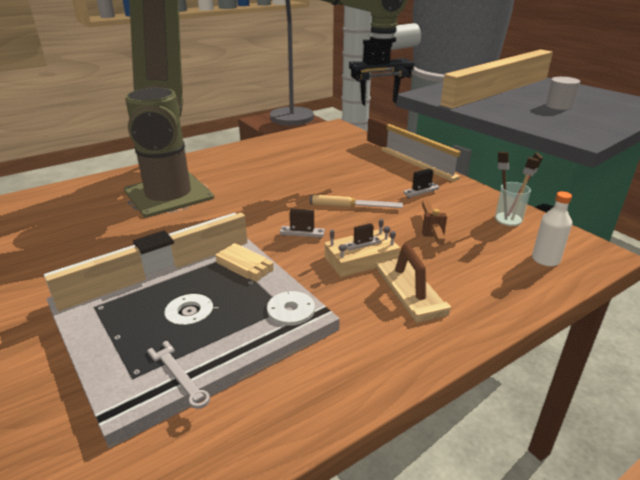

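Three spanners are in view in the top picture: (277,225) in the rack, (303,287) and (147,293) on the bench. I'll check their lengths in a crop.

```bash
cat >> h.py <<'E'
def ray(n,u,v):
    c=cam(n);K=c['K'];Rw=R.from_quat(c['attitude']).as_matrix()
    return Rw@np.array([(u-K[0,2])/K[0,0],(v-K[1,2])/K[1,1],1]),c['eye']
def atz(n,u,v,z):
    r,e=ray(n,u,v);return e+r*(z-e[2])/r[2]
E
python3 - <<'E'
from h import *
im=cv2.imread('pics/top0.png')
a=cv2.resize(im[185:305,115:335],None,fx=3.6,fy=3.6,interpolation=cv2.INTER_CUBIC)
cv2.imwrite('pics/c1.png',a)
d=np.load('pics/top0.npy')
for u,v in[(277,225),(303,287),(147,293),(433,230),(256,240),(410,260)]:
    r,e=ray('top',u,v);print((u,v),d[v,u],e+r*d[v,u])
E
```

```text
(277, 225) 1.1051526 [0.58449393 0.25581952 0.09358366]
(303, 287) 1.1123037 [0.42660259 0.19517977 0.07567412]
(147, 293) 1.1047716 [0.42329089 0.58790063 0.08112366]
(433, 230) 1.1772009 [ 0.5664313  -0.15514797  0.02205374]
(256, 240) 1.1645358 [0.55263096 0.31843441 0.03153121]
(410, 260) 1.157678 [ 0.48766367 -0.08716379  0.03579842]
```

View pics/c1.png

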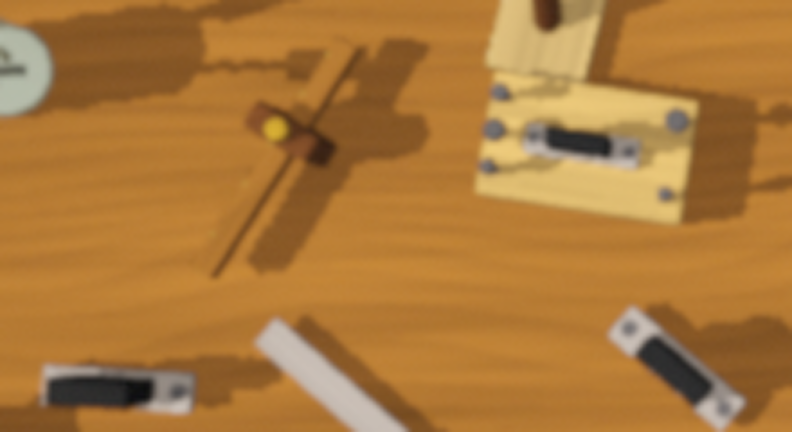

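The rack's spanner at (277,225) is about 83 mm long, the two on the bench about 108 mm or more. So the rack one is the smallest and fits the description. Next come the rack and ring poses from pixels.

```bash
cat >> h.py <<'E'
def plan(target,yaw_y=None,s=None):
    """shift/turn in normalised tool axes to put TCP at target, tool y at world angle yaw_y (mod pi)"""
    s=s or manip.observe();M=R.from_quat(s['eef_rot']).as_matrix()
    d=M.T@(np.array(target)-s['tcp_pos']);a=np.arctan2(M[1,1],M[0,1])
    t=0 if yaw_y is None else -((yaw_y-a+np.pi/2)%np.pi-np.pi/2)
    print('shift',np.round(d/.4,4),'turn',round(t/(np.pi/2),4),'q6',s['joints'][5])
E
python3 - <<'E'
from h import *
f=lambda x,y:(115+(x+.5)/3.6-.5,185+(y+.5)/3.6-.5)
P=[atz('top',*f(*p),.04)[:2] for p in[(492,68),(698,100),(682,222),(476,192)]]
c=np.mean(P,0);print('rack',c,P);v=P[0]-P[1]+P[3]-P[2];print('yax',v/2,np.degrees(np.arctan2(v[1],v[0])))
Q=[atz('top',*f(*p),.048)[:2] for p in[(526,134),(637,154)]];print('sp',np.mean(Q,0),np.linalg.norm(Q[0]-Q[1]),np.degrees(np.arctan2(*(Q[0]-Q[1])[::-1])))
print('ring',atz('top',433,230,.0285))
ang=np.arctan2(*(Q[0]-Q[1])[::-1])+np.pi/2
plan([*np.mean(Q,0),.24],ang)
E
```

```text
rack [0.59004854 0.25922479] [array([0.64924016, 0.32781659]), array([0.62116412, 0.17689835]), array([0.53171457, 0.19102257]), array([0.55807531, 0.34116163])]
yax [0.02721839 0.15052865] 79.7505997170019
sp [0.59029604 0.2624337 ] 0.08227178595694654 78.09189303466756
ring [ 0.56589535 -0.15347636  0.0285    ]
shift [-1.2034 -0.5466 -0.0654] turn 0.9338 q6 -0.08262814305330458
```

Request:
play_rows([
  [[1, -0.55, -0.25, 0, 0], [1, -0.55, -0.25, 0, 0], [1, -0.55, -0.25, 0, 0], [1, -0.55, -0.25, 0, 0], [1, -0.55, -0.25, 0, 0]],
])

```text
t: 0.6
tcp_pos: [0.3794, 0.4539, 0.2142]
eef_rot: [0.156, 0.988, -0.0, -0.0]
contact_force: [0.1, 1.0, -0.5]
finger_gap: 0.0949
gripper_force: 0.0
```

Request:
play_rows([
  [[1, -0.6, -0.25, -0.06, 0.48], [1, -0.6, -0.25, -0.06, 0.48], [1, -0.6, -0.25, -0.06, 0.48], [1, -0.6, -0.25, -0.06, 0.48], [1, -0.6, -0.25, -0.06, 0.48]],
])

```text
t: 1.1
tcp_pos: [0.5685, 0.2927, 0.2373]
eef_rot: [0.509, 0.861, -0.0, -0.0]
contact_force: [1.0, 0.9, 0.8]
finger_gap: 0.095
gripper_force: 0.0
```

Run:
```python
from h import *
s=manip.observe();print(s['t'],s['tcp_pos'],s['joints'])
plan([.5903,.2615,.22],np.radians(79+90))
```

```text
1.1 [0.56850537 0.29267165 0.23730142] [ 3.91438031e-01  8.85284366e-02  1.65033651e+00  1.36423815e-04
  1.40342136e+00 -1.11294033e-01]
shift [-0.0945  0.0102  0.0432] turn 0.4423 q6 -0.11129403294970723
```

Request:
play_rows([
  [[1, -0.094, 0.01, 0.04, 0.442], [1, -0.094, 0.01, 0.04, 0.442], [1, -0.094, 0.01, 0.04, 0.442], [1, -0.094, 0.01, 0.04, 0.442], [1, -0.094, 0.01, 0.04, 0.442]],
])

```text
t: 1.6
tcp_pos: [0.5891, 0.2631, 0.2208]
eef_rot: [0.771, 0.637, -0.001, -0.0]
contact_force: [0.2, 0.6, -0.3]
finger_gap: 0.0948
gripper_force: 0.0
```

```bash
cat >> h.py <<'E'
def wproj(uv,s,z):
    c=cam('wrist');K=c['K'];x=(np.array(uv,float)-[K[0,2],K[1,2]])/K[0,0];th=np.hypot(*x)
    r=np.array([*(x/th*np.sin(th)),np.cos(th)]);T=c['mount'];M=R.from_quat(s['eef_rot']).as_matrix()
    r=M@(T[:3,:3]@r);e=s['tcp_pos']+M@T[:3,3];return e+r*(z-e[2])/r[2]
def wsave(f):
    import pickle
    s=manip.observe();p,d=save('wrist',f);pickle.dump(s,open(f'pics/{f}.pkl','wb'));return s,p,d
E
python3 - <<'E'
from h import *
s,p,d=wsave('w1');print(s['t'],s['tcp_pos'],s['joints'][5])
E
```

```text
1.6 [0.58908901 0.26306183 0.22077628] 0.5273652479600072
```

View pics/w1.png

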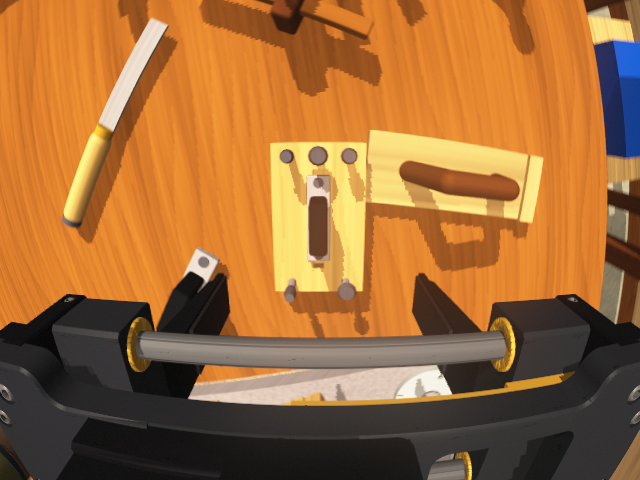

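Run:
```python
from h import *
im=cv2.imread('pics/w1.png')
cv2.imwrite('pics/c2.png',cv2.resize(im[132:307,258:378],None,fx=3.4*1,fy=3.4,interpolation=cv2.INTER_CUBIC))
```

```text
(no output)
```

View pics/c2.png

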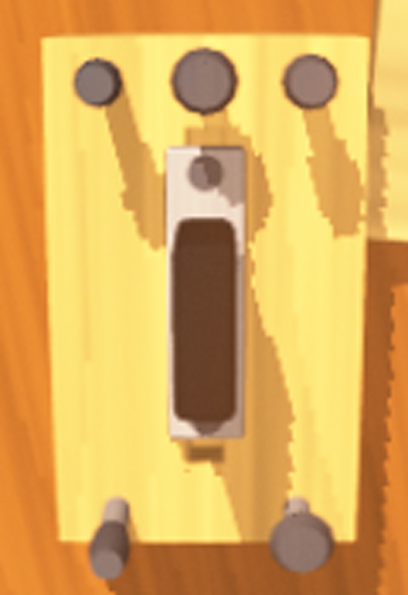

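The crop shows the spanner in the rack, bar corners at crop (168,147), (243,147), (170,438) and (244,438). The slot shows at both ends, y≈127 and 460, and the bits are clear of the grip. Now its pose.

Run:
```python
from h import *
import pickle
s=pickle.load(open('pics/w1.pkl','rb'))
f=lambda x,y:(258+(x+.5)/3.4-.5,132+(y+.5)/3.4-.5)
B=np.array([wproj(f(*p),s,.048)[:2] for p in[(168,147),(243,147),(170,438),(244,438)]])
a,b=B[:2].mean(0),B[2:].mean(0);v=a-b
print('bar',B.mean(0),np.linalg.norm(v),np.linalg.norm(B[0]-B[1]),np.degrees(np.arctan2(v[1],v[0])))
B=np.array([wproj(f(*p),s,.04)[:2] for p in[(41,38),(368,38),(60,541),(356,541)]])
a,b=B[:2].mean(0),B[2:].mean(0);w=a-b
print('rack',B.mean(0),np.linalg.norm(w),np.linalg.norm(B[0]-B[1]),np.degrees(np.arctan2(w[1],w[0])))
S=[wproj(f(*p),s,.04)[:2] for p in[(206,127),(206,460)]];print('slot',np.mean(S,0),np.linalg.norm(S[0]-S[1]))
c=np.mean([wproj(f(*p),s,.048)[:2] for p in[(168,147),(243,147),(170,438),(244,438)]],0)
plan([*c,.062],np.arctan2(v[1],v[0])+np.pi/2)
```

```text
bar [0.58727784 0.26409055] 0.083558092189072 0.020375690187719325 79.33798442085622
rack [0.58658722 0.26100749] 0.1499013528536054 0.09028126571127963 79.44314183068553
slot [0.58666783 0.26163783] 0.0980142348760394
shift [ 0.0016 -0.0045  0.3972] turn -0.0037 q6 0.528995912376011
```

Request:
play_rows([
  [[0.1, 0.0016, -0.0045, 0.1, -0.004], [0.1, 0.0016, -0.0045, 0.2, -0.004], [0.1, 0.0016, -0.0045, 0.3, -0.004], [0.1, 0.0016, -0.0045, 0.36, -0.004], [0.1, 0.0016, -0.0045, 0.36, -0.004]],
])

```text
t: 2.15
tcp_pos: [0.5838, 0.2631, 0.0719]
eef_rot: [0.767, 0.642, -0.005, -0.002]
contact_force: [-0.1, 0.3, -0.3]
finger_gap: 0.0608
gripper_force: 0.0
```

Request:
play_rows([
  [[0.1, 0, 0, 0.03, 0], [0.1, 0, 0, 0.058, 0], [0.1, 0, 0, 0.058, 0], [-0.4, 0, 0, 0.058, 0], [-1, 0, 0, 0.058, 0]],
])

```text
t: 2.65
tcp_pos: [0.5883, 0.2647, 0.0556]
eef_rot: [0.767, 0.641, 0.001, 0.0]
contact_force: [-0.4, 1.0, -0.5]
finger_gap: 0.0416
gripper_force: 0.0
```

Request:
play_rows([
  [[-1, 0, 0, 0, 0], [-1, 0, 0, 0, 0], [-1, 0, 0, 0, 0], [-1, 0, 0, 0, 0], [-1, 0, 0, 0, 0]],
])

```text
t: 3.15
tcp_pos: [0.5877, 0.2645, 0.0547]
eef_rot: [0.767, 0.641, 0.0, -0.0]
contact_force: [-1.3, -0.1, 1.9]
finger_gap: 0.0159
gripper_force: 30.0
```

Run:
```python
from h import *
s=manip.observe();print(s)
```

```text
{'t': 3.15, 'joints': array([3.39612747e-01, 2.54651965e-01, 1.78357375e+00, 9.50230596e-05,
       1.10321968e+00, 5.18553104e-01]), 'dq': array([-1.23797604e-05, -1.20595024e-04, -1.28438858e-03, -1.20969408e-03,
        4.85872976e-04,  5.25605219e-04]), 'joint_efforts': array([-1.75014515e-01, -4.29115140e+01, -3.17623365e+01,  1.51429698e-02,
       -2.42031114e-01, -3.61557824e-03]), 'tcp_pos': array([0.58768823, 0.26450414, 0.05473432]), 'eef_rot': array([ 7.67472827e-01,  6.41081471e-01,  8.37999331e-05, -1.40654742e-05]), 'contact_force': array([-1.32092344, -0.09498012,  1.88317702]), 'wrist_torque': array([-0.12045968,  0.21428944, -0.00232934]), 'gripper_force': 30.000194013118744, 'finger_gap': 0.01594763091471962}
```

Request:
play_rows([
  [[-1, 0, 0, -0.03, 0], [-1, 0, 0, -0.08, 0], [-1, 0, 0, -0.16, 0], [-1, 0, 0, -0.25, 0], [-1, 0, 0, -0.32, 0]],
])

```text
t: 3.65
tcp_pos: [0.588, 0.2645, 0.1851]
eef_rot: [0.767, 0.641, 0.001, 0.0]
contact_force: [0.5, -0.4, -2.6]
finger_gap: 0.0162
gripper_force: 30.0
```

Request:
play_rows([
  [[-1, -0.1, 0.01, -0.02, 0], [-1, -0.2, 0.02, -0.02, 0], [-1, -0.3, 0.03, -0.02, 0], [-1, -0.4, 0.04, -0.02, 0], [-1, -0.5, 0.05, -0.02, 0]],
])

```text
t: 4.15
tcp_pos: [0.5711, 0.0626, 0.1908]
eef_rot: [0.767, 0.641, 0.0, 0.0]
contact_force: [-0.2, 0.1, -2.2]
finger_gap: 0.0162
gripper_force: 30.0
```

Request:
play_rows([
  [[-1, -0.12, 0.015, 0, 0], [-1, -0.24, 0.03, 0, 0], [-1, -0.36, 0.045, 0, 0], [-1, -0.48, 0.06, 0, 0], [-1, -0.56, 0.07, 0, 0]],
])

```text
t: 4.65
tcp_pos: [0.5586, -0.1643, 0.1908]
eef_rot: [0.768, 0.64, -0.0, 0.0]
contact_force: [0.5, -0.1, -2.2]
finger_gap: 0.0162
gripper_force: 30.0
```

Request:
play_rows([
  [[-1, -0.06, 0, 0, 0], [-1, -0.12, 0, 0, 0], [-1, -0.15, 0, 0, 0], [-1, -0.15, 0, 0, 0], [-1, -0.15, 0, 0, 0]],
])

```text
t: 5.15
tcp_pos: [0.5487, -0.2197, 0.1904]
eef_rot: [0.767, 0.641, 0.0, -0.0]
contact_force: [0.6, 0.4, -1.9]
finger_gap: 0.0157
gripper_force: 30.0
```

Run:
```python
from h import *
s,p,d=wsave('w2');print(s['t'],s['tcp_pos'],s['joints'],s['finger_gap'],s['contact_force'],s['wrist_torque'])
```

```text
5.15 [ 0.54871446 -0.2197466   0.19044612] [-4.72018651e-01  1.15860140e-02  1.80953992e+00  6.16427898e-04
  1.32080500e+00 -2.93134096e-01] 0.015730026062566342 [ 0.55941043  0.43460434 -1.94150798] [-0.04278636  0.0590755  -0.0111453 ]
```

View pics/w2.png

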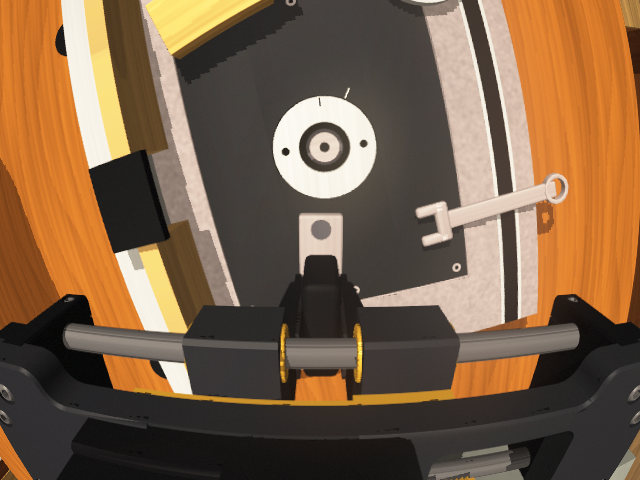

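The wrist view shows the ring with its holes near (285,152) and (363,143). The engraved lines are at (320,101) and (347,92), and the spanner is straight in the grip. I'll enlarge it.

Run:
```python
from h import *
im=cv2.imread('pics/w2.png')
cv2.imwrite('pics/c3.png',cv2.resize(im[80:280,260:390],None,fx=3,fy=3,interpolation=cv2.INTER_CUBIC))
```

```text
(no output)
```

View pics/c3.png

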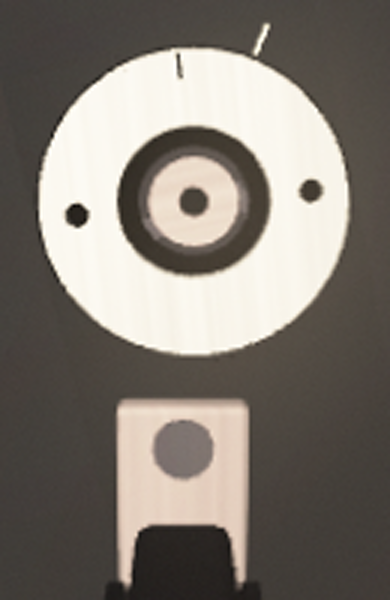

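Run:
```python
from h import *
import pickle
s=pickle.load(open('pics/w2.pkl','rb'))
f=lambda x,y:(260+(x+.5)/3-.5,80+(y+.5)/3-.5)
w=lambda p,z=.0285:wproj(f(*p),s,z)[:2]
H=[w((77,215)),w((311,190))];v=H[1]-H[0]
c=np.mean(H,0);print('holes',c,np.linalg.norm(v),np.degrees(np.arctan2(v[1],v[0])))
E=np.mean([w(p) for p in[(38,201),(350,201),(194,47),(194,356)]],0);print('outline',E,w((194,201.5)))
for n,p,z in(('eng',(180,66),.0285),('plate',(261,38),.03)):
    d=w(p,z)-c;print(n,np.linalg.norm(d),np.degrees(np.arctan2(d[1],d[0])))
M=R.from_quat(s['eef_rot']).as_matrix();xt=M[:2,0];print('toolx ang',np.degrees(np.arctan2(xt[1],xt[0])))
z=s['tcp_pos'][2]-.0067
for p in[(118,400),(248,400),(184,449)]:
    d=M.T@np.array([*(w(p,z)-s['tcp_pos'][:2]),0]);print('bar in tool',d)
a=np.arctan2(v[1],v[0])
plan([*c,.09],a+np.pi/2,s)
```

```text
holes [ 0.56458991 -0.15244848] 0.06968457761654841 -3.945178161909361
outline [ 0.56468205 -0.15223028] [ 0.56459836 -0.15245201]
eng 0.04063694317598488 85.60640317019336
plate 0.05262792516091711 58.08129371217381
toolx ang 79.7419236225438
bar in tool [ 4.22613765e-02 -1.01917859e-02  2.98362290e-05]
bar in tool [4.22806132e-02 1.09005683e-02 2.66573110e-05]
bar in tool [3.40439530e-02 5.26315242e-04 2.27127555e-05]
shift [0.1725 0.0091 0.2512] turn 0.9299 q6 -0.2931340961890448
```

Request:
play_rows([
  [[-1, 0.035, 0.002, 0.02, 0.09], [-1, 0.07, 0.004, 0.05, 0.18], [-1, 0.1, 0.006, 0.08, 0.27], [-1, 0.14, 0.008, 0.12, 0.36], [-1, 0.1725, 0.0091, 0.15, 0.45]],
])

```text
t: 5.7
tcp_pos: [0.5645, -0.1508, 0.1295]
eef_rot: [0.943, 0.334, -0.0, -0.0]
contact_force: [-0.3, -0.7, -2.8]
finger_gap: 0.0157
gripper_force: 30.0
```

Request:
play_rows([
  [[-1, 0, 0, 0.02, 0.09], [-1, 0, 0, 0.03, 0.18], [-1, 0, 0, 0.05, 0.27], [-1, 0, 0, 0.06, 0.36], [-1, 0, 0, 0.06, 0.45]],
])

```text
t: 6.2
tcp_pos: [0.5642, -0.1514, 0.1055]
eef_rot: [1.0, -0.013, -0.001, -0.0]
contact_force: [0.0, 0.2, -2.1]
finger_gap: 0.016
gripper_force: 30.0
```

Request:
play_rows([
  [[-1, 0, 0, 0, 0.03], [-1, 0, 0, 0, 0.03], [-1, 0, 0, 0, 0.03], [-1, 0, 0, 0, 0.03]],
])

```text
t: 6.6
tcp_pos: [0.5647, -0.1526, 0.1065]
eef_rot: [0.999, -0.034, 0.0, -0.0]
contact_force: [0.0, -0.4, -1.8]
finger_gap: 0.0157
gripper_force: 30.0
```

Run:
```python
from h import *
s=manip.observe();print(s['t'],s['tcp_pos'],s['joints'],s['finger_gap'],s['contact_force'],s['wrist_torque'])
a=np.radians(-3.95);u=np.array([np.cos(a),np.sin(a)]);n=np.array([u[1],-u[0]]) # tool x,y
t=np.array([.5646,-.1524])-.0003*u-.00035*n
plan([*t,.0285+.0222+.004],a+np.pi/2)
```

```text
6.6 [ 0.56466314 -0.1526073   0.10653763] [-3.55766062e-01  7.33828367e-02  1.89353808e+00  9.63834557e-05
  1.17458250e+00  1.28258630e+00] 0.015692393850779317 [ 0.01406973 -0.4322947  -1.84733791] [-0.0077937   0.16375439 -0.01769231]
shift [-0.001  -0.0014  0.1296] turn 0.0009 q6 1.2825863031750717
```

Request:
play_rows([
  [[-1, -0.001, -0.0014, 0.05, 0.001], [-1, -0.001, -0.0014, 0.1, 0.001], [-1, -0.001, -0.0014, 0.12, 0.001], [-1, -0.001, -0.0014, 0.13, 0.001], [-1, -0.001, -0.0014, 0.13, 0.001]],
])

```text
t: 7.1
tcp_pos: [0.5642, -0.1525, 0.0543]
eef_rot: [0.999, -0.035, -0.0, -0.0]
contact_force: [0.4, -1.2, -2.3]
finger_gap: 0.0154
gripper_force: 30.0
```

Run:
```python
from h import *
s,p,d=wsave('w3');print(s['t'],s['tcp_pos'],s['contact_force'],s['wrist_torque'])
a=np.radians(-3.95);u=np.array([np.cos(a),np.sin(a)]);n=np.array([u[1],-u[0]]) # tool x,y
t=np.array([.5646,-.1524])-.0003*u-.00035*n
plan([*t,.0285+.0222+.0005],a+np.pi/2)
cv2.imwrite('pics/c4.png',cv2.resize(p[170:290,240:400,::-1],None,fx=5,fy=5,interpolation=cv2.INTER_CUBIC))
```

```text
7.1 [ 0.5641684  -0.1524773   0.05430583] [ 0.43795053 -1.22643891 -2.28573738] [-0.09214051  0.13496314 -0.02810398]
shift [-0.0009 -0.0016  0.0095] turn -0.001 q6 1.2853953477635782
```

View pics/c4.png

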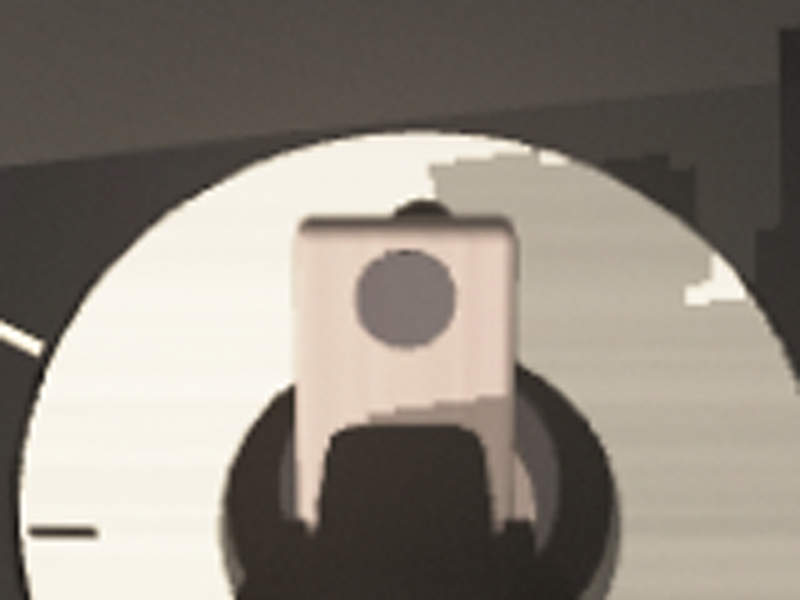

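Run:
```python
from h import *
import pickle
s=pickle.load(open('pics/w3.pkl','rb'))
f=lambda x,y:(240+(x+.5)/5-.5,170+(y+.5)/5-.5)
M=R.from_quat(s['eef_rot']).as_matrix();print(s['eef_rot'])
tl=lambda p,z:1e3*(M.T@(wproj(f(*p),s,z)-s['tcp_pos']))
z=s['tcp_pos'][2]-.0067
for n,p,zz in[('barL',(296,225),z),('barR',(516,225),z),('rivet',(406,298),z),('hole far edge',(422,199),.0285),('ring apex',(421,131),.0285),('ringL',(20,490),.0285),('engr',(62,531),.0285)]:print(n,tl(p,zz))
print(cam('wrist')['mount'])
```

```text
[ 9.99379483e-01 -3.52221710e-02 -2.02512562e-04 -8.56178221e-05]
barL [ 40.27000789 -12.21235534   6.6853732 ]
barR [40.29390455  9.22167408  6.68200116]
rivet [32.92017113 -1.48720043  6.68671016]
hole far edge [38.9265116   0.22822981 25.78980314]
ring apex [46.34382001  0.09978571 25.78677622]
ringL [  5.30673811 -45.52232718  25.81079091]
engr [  0.32911765 -40.91600213  25.81211318]
[[ 9.76027452e-04 -9.60435535e-01 -2.78500683e-01  7.91901611e-02]
 [ 9.99999455e-01  1.04053321e-03 -8.37992612e-05 -1.55963220e-03]
 [ 3.70272998e-04 -2.78500449e-01  9.60436027e-01 -1.70045953e-01]
 [ 0.00000000e+00  0.00000000e+00  0.00000000e+00  1.00000000e+00]]
```

The calibration shifts a little between calls, so I compare the spanner with the ring inside this one picture. The hole's far edge peeks out at crop (422,199), and the bar is centred at x≈406. The ring sits about +2.1 mm in tool x and +1.75 mm in tool y from the spanner.

Request:
play_rows([
  [[-1, 0.0053, 0.0044, 0, 0], [-1, 0.0053, 0.0044, 0.003, 0], [-1, 0.0053, 0.0044, 0.005, 0], [-1, 0.0053, 0.0044, 0.006, 0], [-1, 0.0053, 0.0044, 0.006, 0]],
])

```text
t: 7.65
tcp_pos: [0.5661, -0.1544, 0.052]
eef_rot: [0.999, -0.035, -0.0, -0.0]
contact_force: [-0.1, 0.2, -2.1]
finger_gap: 0.0156
gripper_force: 30.0
```

Request:
play_rows([
  [[-1, 0, 0, 0.001, 0], [-1, 0, 0, 0.002, 0], [-1, 0, 0, 0.003, 0], [-1, 0, 0, 0.003, 0], [-1, 0, 0, 0.003, 0]],
])

```text
t: 8.15
tcp_pos: [0.5662, -0.1545, 0.0508]
eef_rot: [0.999, -0.035, -0.0, 0.0]
contact_force: [-0.9, 0.0, -2.1]
finger_gap: 0.0155
gripper_force: 30.0
```

Request:
play_rows([
  [[-1, 0, 0, 0.001, 0], [-1, 0, 0, 0.002, 0], [-1, 0, 0, 0.003, 0], [-1, 0, 0, 0.003, 0], [-1, 0, 0, 0.003, 0]],
])

```text
t: 8.65
tcp_pos: [0.5662, -0.1545, 0.0496]
eef_rot: [0.999, -0.035, 0.0, 0.0]
contact_force: [0.2, 0.6, -1.5]
finger_gap: 0.016
gripper_force: 30.0
```

Request:
play_rows([
  [[-1, 0, 0, 0.0015, 0], [-1, 0, 0, 0.003, 0], [-1, 0, 0, 0.0045, 0], [-1, 0, 0, 0.0045, 0], [-1, 0, 0, 0.0045, 0]],
])

```text
t: 9.15
tcp_pos: [0.5662, -0.1544, 0.0478]
eef_rot: [0.999, -0.035, -0.0, -0.0]
contact_force: [0.5, 0.2, -1.8]
finger_gap: 0.0156
gripper_force: 30.0
```

Request:
play_rows([
  [[-1, 0, 0, 0.0015, 0], [-1, 0, 0, 0.003, 0], [-1, 0, 0, 0.0045, 0], [-1, 0, 0, 0.0045, 0], [-1, 0, 0, 0.0045, 0]],
])

```text
t: 9.65
tcp_pos: [0.5662, -0.1544, 0.046]
eef_rot: [0.999, -0.035, -0.0, -0.0]
contact_force: [0.4, 0.1, -2.3]
finger_gap: 0.0157
gripper_force: 30.0
```

Request:
play_rows([
  [[-1, 0, 0, 0.0015, 0], [-1, 0, 0, 0.003, 0], [-1, 0, 0, 0.0045, 0], [-1, 0, 0, 0.005, 0], [-1, 0, 0, 0.005, 0]],
])

```text
t: 10.15
tcp_pos: [0.5661, -0.1544, 0.0439]
eef_rot: [0.999, -0.035, -0.0, 0.0]
contact_force: [0.5, 0.1, -1.9]
finger_gap: 0.0162
gripper_force: 30.0
```

Request:
play_rows([
  [[-1, 0, 0, 0.001, 0], [-1, 0, 0, 0.0015, 0], [-1, 0, 0, 0.0015, 0], [-1, 0, 0, 0.0015, 0]],
])

```text
t: 10.55
tcp_pos: [0.5662, -0.1545, 0.0435]
eef_rot: [0.999, -0.035, 0.0, 0.0]
contact_force: [1.0, -0.6, -1.5]
finger_gap: 0.0155
gripper_force: 30.0
```

Run:
```python
from h import *
s=manip.observe();print(s['t'],s['tcp_pos'],s['contact_force'],s['wrist_torque'])
```

```text
10.55 [ 0.56622687 -0.15448109  0.04347026] [ 0.97873314 -0.61248704 -1.51674855] [-0.02271318  0.20331061 -0.01777739]
```

Request:
play_rows([
  [[-1, 0, 0, 0.001, 0], [-1, 0, 0, 0.001, 0], [-1, 0, 0, 0.001, 0]],
])

```text
t: 10.85
tcp_pos: [0.5663, -0.1545, 0.0432]
eef_rot: [0.999, -0.035, 0.0, 0.0]
contact_force: [-0.3, 0.3, -0.6]
finger_gap: 0.0158
gripper_force: 30.0
```

Request:
play_rows([
  [[-1, 0, 0, 0.001, 0], [-1, 0, 0, 0.001, 0], [-1, 0, 0, 0.001, 0]],
])

```text
t: 11.15
tcp_pos: [0.5664, -0.1545, 0.0432]
eef_rot: [0.999, -0.035, 0.0, 0.0]
contact_force: [-2.2, 1.4, 3.6]
finger_gap: 0.0159
gripper_force: 30.0
```

Fully seated: TCP z stopped at 0.0432, as computed, with about 5 N of contact. Now turning clockwise.

Request:
play_rows([
  [[-1, 0, 0, 0, 0.03], [-1, 0, 0, 0, 0.06], [-1, 0, 0, 0, 0.09], [-1, 0, 0, 0, 0.12], [-1, 0, 0, 0, 0.15]],
])

```text
t: 11.65
tcp_pos: [0.5664, -0.155, 0.0431]
eef_rot: [0.988, -0.153, 0.0, 0.001]
contact_force: [-2.0, -0.4, 2.5]
finger_gap: 0.016
gripper_force: 30.0
```

```bash
cat >> h.py <<'E'
def st():
    s=manip.observe();M=R.from_quat(s['eef_rot']).as_matrix()
    print(s['t'],s['tcp_pos'],'F',s['contact_force'].round(2),'T',s['wrist_torque'].round(3),'xang',np.degrees(np.arctan2(M[1,0],M[0,0])).round(2),s['finger_gap'])
E
python3 -c "
from h import *
st()"
```

```text
11.65 [ 0.56644827 -0.15498055  0.04314246] F [-2.03 -0.45  2.5 ] T [-0.168  0.569  0.319] xang -17.58 0.015962451384027642
```

Request:
play_rows([
  [[-1, 0, 0, 0, 0.03], [-1, 0, 0, 0, 0.06], [-1, 0, 0, 0, 0.09], [-1, 0, 0, 0, 0.11], [-1, 0, 0, 0, 0.11]],
])

```text
t: 12.15
tcp_pos: [0.5663, -0.1553, 0.0432]
eef_rot: [0.972, -0.237, 0.0, 0.001]
contact_force: [-3.1, -3.0, 4.0]
finger_gap: 0.0157
gripper_force: 30.0
```

```bash
python3 -c "
from h import *
st()"
```

```text
12.15 [ 0.56632792 -0.1553315   0.04317108] F [-3.11 -3.01  4.04] T [-0.51   0.747  0.16 ] xang -27.4 0.015703318266012657
```

Request:
play_rows([
  [[-1, 0, 0, 0, 0.01], [-1, 0, 0, 0, 0.02], [-1, 0, 0, 0, 0.03], [-1, 0, 0, 0, 0.03]],
])

```text
t: 12.55
tcp_pos: [0.5663, -0.1554, 0.0432]
eef_rot: [0.966, -0.26, 0.0, 0.001]
contact_force: [-2.4, -4.8, 3.8]
finger_gap: 0.0158
gripper_force: 30.0
```

```bash
python3 -c "
from h import *
st()"
```

```text
12.55 [ 0.56628802 -0.15542061  0.04317257] F [-2.38 -4.77  3.83] T [-0.829  0.913  0.208] xang -30.14 0.015812429935899548
```

Request:
play_rows([
  [[-1, 0, 0, 0, 0.01], [-1, 0, 0, 0, 0.02], [-1, 0, 0, 0, 0.02]],
])

```text
t: 12.85
tcp_pos: [0.5662, -0.1555, 0.0432]
eef_rot: [0.961, -0.275, 0.0, 0.001]
contact_force: [-3.8, -5.1, 4.5]
finger_gap: 0.0156
gripper_force: 30.0
```

```bash
python3 -c "
from h import *
st()"
```

```text
12.85 [ 0.56623806 -0.1555029   0.04318326] F [-3.78 -5.06  4.48] T [-0.924  0.94   0.183] xang -31.94 0.015608907516661469
```

Request:
play_rows([
  [[-1, 0, 0, 0, 0.01], [-1, 0, 0, 0, 0.02], [-1, 0, 0, 0, 0.02]],
])

```text
t: 13.15
tcp_pos: [0.5662, -0.1556, 0.0432]
eef_rot: [0.957, -0.29, 0.0, 0.001]
contact_force: [-2.7, -5.3, 4.6]
finger_gap: 0.0156
gripper_force: 30.0
```

```bash
python3 -c "
from h import *
st()"
```

```text
13.15 [ 0.5662184  -0.15557929  0.04319035] F [-2.66 -5.32  4.63] T [-0.967  0.912  0.212] xang -33.74 0.01559379789870165
```

Request:
play_rows([
  [[-1, 0, 0, 0, 0.01], [-1, 0, 0, 0, 0.01]],
])

```text
t: 13.35
tcp_pos: [0.5662, -0.1556, 0.0432]
eef_rot: [0.955, -0.297, 0.0, 0.001]
contact_force: [-3.2, -4.3, 4.4]
finger_gap: 0.0163
gripper_force: 30.2
```

```bash
python3 -c "
from h import *
st()"
```

```text
13.35 [ 0.56621531 -0.15557658  0.04320761] F [-3.17 -4.28  4.43] T [-0.928  0.868  0.634] xang -34.57 0.016298956330176608
```

Request:
play_rows([
  [[-1, 0, 0, 0, 0.01], [-1, 0, 0, 0, 0.01]],
])

```text
t: 13.55
tcp_pos: [0.5663, -0.1555, 0.0432]
eef_rot: [0.953, -0.304, 0.0, 0.001]
contact_force: [-3.8, -4.3, 4.0]
finger_gap: 0.0159
gripper_force: 30.4
```

```bash
python3 -c "
from h import *
st()"
```

```text
13.55 [ 0.56625732 -0.15554937  0.04319343] F [-3.8  -4.28  4.01] T [-0.938  0.842  0.782] xang -35.43 0.01591524427509403
```

Against the stop at 0.78 N m. A touch more, held for a moment.

Request:
play_rows([
  [[-1, 0, 0, 0, 0.005], [-1, 0, 0, 0, 0.005], [-1, 0, 0, 0, 0.005]],
])

```text
t: 13.85
tcp_pos: [0.5663, -0.1556, 0.0432]
eef_rot: [0.951, -0.308, 0.0, 0.001]
contact_force: [-2.9, -4.8, 3.4]
finger_gap: 0.0159
gripper_force: 30.5
```

```bash
python3 -c "
from h import *
st()"
```

```text
13.85 [ 0.56630724 -0.15560228  0.04319164] F [-2.86 -4.84  3.37] T [-0.907  0.845  0.766] xang -35.87 0.015923499732085747
```

Request:
play_rows([
  [[-1, 0, 0, 0, 0.006], [-1, 0, 0, 0, 0.006], [-1, 0, 0, 0, 0.006]],
])

```text
t: 14.15
tcp_pos: [0.5664, -0.1557, 0.0432]
eef_rot: [0.95, -0.312, 0.001, 0.001]
contact_force: [-4.1, -4.8, 4.1]
finger_gap: 0.0166
gripper_force: 30.6
```

```bash
python3 -c "
from h import *
st()"
```

```text
14.15 [ 0.56640772 -0.1556574   0.0432387 ] F [-4.11 -4.8   4.13] T [-0.965  0.801  0.762] xang -36.42 0.016601962212457237
```

Request:
play_rows([
  [[-1, 0, -0.0015, 0, 0], [-1, 0, -0.003, 0, 0], [-1, 0, -0.003, 0, 0]],
])

```text
t: 14.45
tcp_pos: [0.5665, -0.1555, 0.0432]
eef_rot: [0.95, -0.312, 0.0, 0.002]
contact_force: [-4.8, -7.2, 5.4]
finger_gap: 0.0164
gripper_force: 30.6
```

```bash
python3 -c "
from h import *
st();st()"
```

```text
14.45 [ 0.56648864 -0.15554189  0.04324207] F [-4.83 -7.25  5.42] T [-1.506  1.229  0.742] xang -36.38 0.016396990128987234
14.45 [ 0.56648864 -0.15554189  0.04324207] F [-4.83 -7.25  5.42] T [-1.506  1.229  0.742] xang -36.38 0.016396990128987234
```

Request:
play_rows([
  [[-1, 0, 0.0015, 0, -0.01], [-1, 0, 0.003, 0, -0.02], [-1, 0, 0.003, 0, -0.027], [-1, 0, 0.003, 0, -0.027]],
])

```text
t: 14.85
tcp_pos: [0.5665, -0.1556, 0.0432]
eef_rot: [0.956, -0.293, 0.001, 0.001]
contact_force: [-3.6, -4.8, 4.2]
finger_gap: 0.0158
gripper_force: 29.8
```

```bash
python3 -c "
from h import *
st()"
```

```text
14.85 [ 0.56645792 -0.15559466  0.04322539] F [-3.61 -4.78  4.19] T [-0.949  0.814  0.131] xang -34.11 0.01577734383296808
```

Request:
play_rows([
  [[-1, 0, 0.002, 0, -0.005], [-1, 0, 0.004, 0, -0.01], [-1, 0, 0.005, 0, -0.01], [-1, 0, 0.005, 0, -0.01]],
])

```text
t: 15.25
tcp_pos: [0.5662, -0.1557, 0.0432]
eef_rot: [0.958, -0.286, 0.001, -0.001]
contact_force: [2.9, 0.7, 3.7]
finger_gap: 0.0162
gripper_force: 29.9
```

```bash
python3 -c "
from h import *
st()"
```

```text
15.25 [ 0.56621445 -0.15566285  0.0431789 ] F [2.92 0.69 3.66] T [ 0.139 -0.257 -0.034] xang -33.23 0.016205604259027322
```

Request:
play_rows([
  [[-1, 0, -0.001, -0.003, 0], [-1, 0, -0.001, -0.008, 0], [-1, 0, -0.001, -0.014, 0], [-1, 0, -0.001, -0.02, 0], [-1, 0, -0.001, -0.026, 0]],
])

```text
t: 15.75
tcp_pos: [0.564, -0.1554, 0.0523]
eef_rot: [0.958, -0.286, -0.002, 0.0]
contact_force: [-0.4, 0.8, -2.2]
finger_gap: 0.0159
gripper_force: 29.9
```

```bash
python3 -c "
from h import *
st()"
```

```text
15.75 [ 0.56397024 -0.15540121  0.05232458] F [-0.43  0.82 -2.18] T [ 0.038  0.158 -0.013] xang -33.2 0.015907848341182702
```

Request:
play_rows([
  [[-1, 0, 0, -0.03, 0], [-1, 0, 0, -0.1, 0], [-1, 0, 0, -0.2, 0], [-1, 0, 0, -0.3, 0], [-1, 0, 0, -0.33, 0]],
])

```text
t: 16.25
tcp_pos: [0.5673, -0.1567, 0.1913]
eef_rot: [0.958, -0.286, 0.004, 0.0]
contact_force: [0.3, 0.1, -0.2]
finger_gap: 0.0158
gripper_force: 29.9
```

Run:
```python
from h import *
st()
plan([.5877,.2645,.190],np.radians(79.74+90))
save('top','top1')
```

```text
16.25 [ 0.56734086 -0.15667982  0.19126729] F [ 0.35  0.13 -0.24] T [0.002 0.097 0.02 ] xang -33.21 0.01576382108518073
shift [-5.342e-01 -9.088e-01  3.000e-04] turn 0.745 q6 1.7899805987802768
```

Request:
play_rows([
  [[-1, -0.03, 0.03, 0, -0.09], [-1, -0.06, 0.06, 0, -0.18], [-1, -0.1, 0.09, 0, -0.27], [-1, -0.133, 0.117, 0, -0.36], [-1, -0.133, 0.117, 0, -0.45]],
])

```text
t: 16.8
tcp_pos: [0.492, -0.1652, 0.182]
eef_rot: [0.998, 0.066, -0.003, -0.001]
contact_force: [0.6, 0.4, -1.3]
finger_gap: 0.0162
gripper_force: 29.9
```

Run:
```python
from h import *
s,p,d=wsave('w4');st()
cv2.imwrite('pics/c5.png',cv2.resize(p[80:280,240:400,::-1],None,fx=3,fy=3,interpolation=cv2.INTER_CUBIC))
```

```text
16.85 [ 0.49278197 -0.165239    0.18227393] F [-0.08 -0.33 -1.17] T [-0.091  0.156 -0.003] xang 7.79 0.015609515988515777
```

View pics/c5.png

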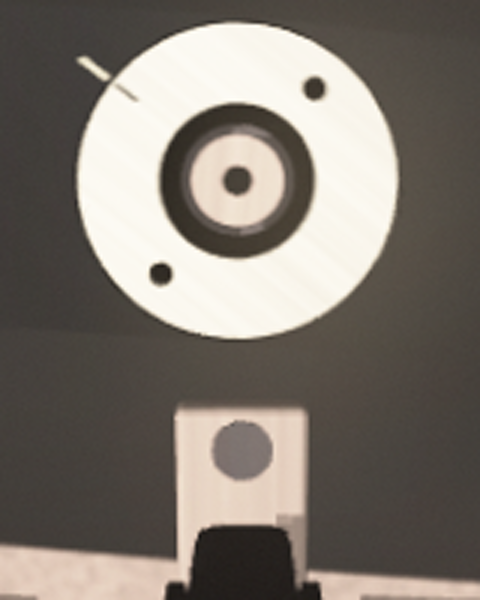

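The engraved lines on ring and plate meet at crop (105,80), so the ring is locked. The spanner is still straight in the grip. Next it goes back to the rack.

Request:
play_rows([
  [[-1, 0.02, -0.1, -0.01, -0.09], [-1, 0.06, -0.2, -0.02, -0.18], [-1, 0.1, -0.3, -0.02, -0.27], [-1, 0.14, -0.4, -0.02, -0.36], [-1, 0.18, -0.5, -0.02, -0.45]],
])

```text
t: 17.35
tcp_pos: [0.5403, 0.0434, 0.191]
eef_rot: [0.914, 0.407, -0.002, -0.001]
contact_force: [0.6, -0.6, -1.8]
finger_gap: 0.0161
gripper_force: 29.9
```

Run:
```python
from h import *
st()
plan([.5877,.2645,.190],np.radians(79.74+90))
```

```text
17.35 [0.54029195 0.04343867 0.19103137] F [ 0.59 -0.59 -1.79] T [-0.044  0.058 -0.035] xang 47.98 0.01610217854853331
shift [ 0.4899 -0.2819  0.0021] turn -0.3529 q6 0.7147744206035922
```

Request:
play_rows([
  [[-1, 0.1, -0.058, 0, -0.08], [-1, 0.2, -0.115, 0, -0.16], [-1, 0.3, -0.172, 0, -0.24], [-1, 0.4, -0.23, 0, -0.31], [-1, 0.48, -0.276, 0, -0.353]],
])

```text
t: 17.85
tcp_pos: [0.5874, 0.2604, 0.1905]
eef_rot: [0.768, 0.641, -0.002, -0.001]
contact_force: [0.4, -0.6, -2.0]
finger_gap: 0.016
gripper_force: 29.9
```

Request:
play_rows([
  [[-1, 0, 0, 0.05, 0], [-1, 0, 0, 0.1, 0], [-1, 0, 0, 0.12, 0], [-1, 0, 0, 0.12, 0], [-1, 0, 0, 0.12, 0]],
])

```text
t: 18.35
tcp_pos: [0.5884, 0.2578, 0.1449]
eef_rot: [0.769, 0.639, -0.0, -0.0]
contact_force: [-0.7, 0.4, -1.5]
finger_gap: 0.0159
gripper_force: 30.0
```

Run:
```python
from h import *
st()
plan([.5877,.2645,.067],np.radians(79.74+90))
```

```text
18.35 [0.58837669 0.25779682 0.1448522 ] F [-0.68  0.4  -1.54] T [-0.047  0.091 -0.062] xang 79.49 0.015923476828555713
shift [ 0.0162 -0.0046  0.1946] turn -0.0027 q6 0.5127940981097613
```

Request:
play_rows([
  [[-1, 0.0155, -0.0046, 0.04, -0.003], [-1, 0.0155, -0.0046, 0.1, -0.003], [-1, 0.0155, -0.0046, 0.15, -0.003], [-1, 0.0155, -0.0046, 0.175, -0.003], [-1, 0.0155, -0.0046, 0.175, -0.003]],
])

```text
t: 18.85
tcp_pos: [0.5865, 0.2642, 0.073]
eef_rot: [0.767, 0.642, -0.002, -0.001]
contact_force: [-0.3, -0.1, -1.8]
finger_gap: 0.0157
gripper_force: 30.0
```

Request:
play_rows([
  [[-1, 0, 0, 0, 0], [-1, 0, 0, 0, 0]],
])

```text
t: 19.05
tcp_pos: [0.5888, 0.265, 0.0767]
eef_rot: [0.767, 0.642, 0.001, 0.0]
contact_force: [-1.0, -0.0, -1.8]
finger_gap: 0.0158
gripper_force: 30.0
```

Run:
```python
from h import *
st()
plan([.5877,.2645,.058],np.radians(79.74+90))
```

```text
19.05 [0.58882274 0.2649651  0.07673714] F [-1.02 -0.01 -1.77] T [-0.104  0.052 -0.045] xang 79.83 0.01575082855659905
shift [-0.0017 -0.0027  0.0468] turn 0.001 q6 0.5172453413701725
```

Request:
play_rows([
  [[-1, -0.001, -0.0027, 0.015, 0], [-1, -0.001, -0.0027, 0.03, 0], [-1, -0.001, -0.0027, 0.033, 0], [-1, -0.001, -0.0027, 0.036, 0], [-1, -0.001, -0.0027, 0.036, 0]],
])

```text
t: 19.55
tcp_pos: [0.5864, 0.2643, 0.0603]
eef_rot: [0.767, 0.642, -0.0, -0.0]
contact_force: [0.2, -0.3, -1.4]
finger_gap: 0.016
gripper_force: 30.0
```

Request:
play_rows([
  [[-1, 0, 0, 0.003, 0], [-1, 0, 0, 0.006, 0], [-1, 0, 0, 0.009, 0], [-1, 0, 0, 0.01, 0], [-1, 0, 0, 0.01, 0]],
])

```text
t: 20.05
tcp_pos: [0.5865, 0.2643, 0.0565]
eef_rot: [0.767, 0.642, -0.0, -0.0]
contact_force: [-0.2, -0.1, -1.2]
finger_gap: 0.0157
gripper_force: 30.0
```

Run:
```python
from h import *
st()
```

```text
20.05 [0.58649664 0.26431628 0.0565186 ] F [-0.25 -0.13 -1.16] T [-0.117  0.084 -0.033] xang 79.83 0.015666921944856284
```

Request:
play_rows([
  [[-1, 0, 0.002, 0.001, 0], [-1, 0, 0.002, 0.003, 0], [-1, 0, 0.002, 0.004, 0], [-1, 0, 0.002, 0.005, 0], [-1, 0, 0.002, 0.005, 0]],
])

```text
t: 20.55
tcp_pos: [0.5874, 0.2642, 0.0548]
eef_rot: [0.767, 0.642, 0.0, 0.0]
contact_force: [-0.3, -0.3, -2.2]
finger_gap: 0.0156
gripper_force: 30.0
```

Request:
play_rows([
  [[-1, 0, 0, 0.001, 0], [-1, 0, 0, 0.001, 0]],
])

```text
t: 20.75
tcp_pos: [0.5875, 0.2643, 0.0547]
eef_rot: [0.767, 0.642, 0.0, 0.0]
contact_force: [-1.5, -0.7, 1.8]
finger_gap: 0.0159
gripper_force: 29.9
```

Down on the wood at z 0.0547, the height it was grasped at. Letting go.

Request:
play_rows([
  [[-0.5, 0, 0, 0, 0], [-0.2, 0, 0, 0, 0], [0, 0, 0, 0, 0], [0, 0, 0, 0, 0], [0, 0, 0, 0, 0]],
])

```text
t: 21.25
tcp_pos: [0.5874, 0.2642, 0.0542]
eef_rot: [0.767, 0.642, 0.0, 0.0]
contact_force: [0.2, -0.6, 0.3]
finger_gap: 0.0461
gripper_force: 0.0
```

Request:
play_rows([
  [[0, 0, 0, -0.04, 0], [0, 0, 0, -0.1, 0], [0, 0, 0, -0.2, 0], [0, 0, 0, -0.3, 0], [0, 0, 0, -0.4, 0]],
])

```text
t: 21.75
tcp_pos: [0.5873, 0.2642, 0.2172]
eef_rot: [0.767, 0.642, 0.001, 0.0]
contact_force: [0.5, -0.6, -0.4]
finger_gap: 0.0477
gripper_force: 0.0
```

Request:
play_rows([
  [[0, 0, 0, 0, 0], [0, 0, 0, 0, 0], [0, 0, 0, 0, 0]],
])

```text
t: 22.05
tcp_pos: [0.5867, 0.2639, 0.2134]
eef_rot: [0.767, 0.642, -0.001, -0.0]
contact_force: [-0.8, 0.6, -0.9]
finger_gap: 0.0475
gripper_force: 0.0
```

Run:
```python
from h import *
s,p,d=wsave('w5');st()
cv2.imwrite('pics/w5c.png',cv2.resize(p[100:300,200:440,::-1],None,fx=3,fy=3,interpolation=cv2.INTER_CUBIC))
```

```text
22.1 [0.58642328 0.26383831 0.21251708] F [ 0.08 -0.4   0.04] T [-0.103  0.02   0.03 ] xang 79.84 0.047319795074972235
```

View pics/w5c.png

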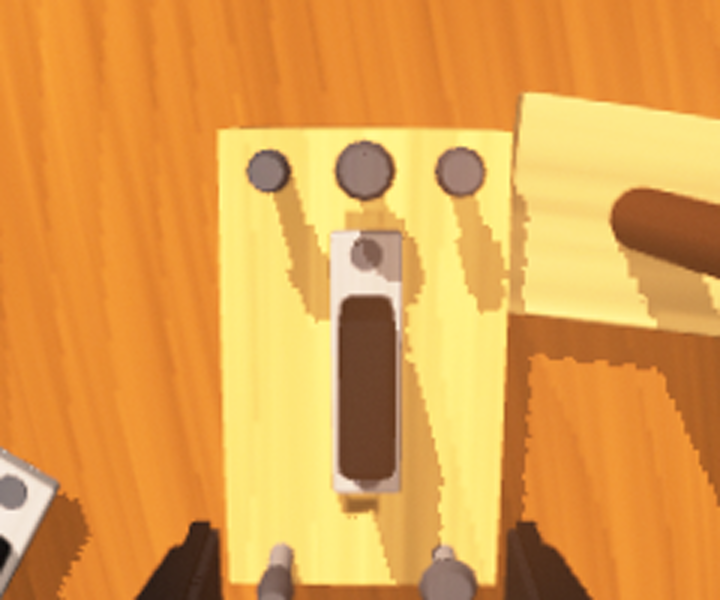

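The spanner stands in its slot at crop (366,360), bar flat on the wood and aligned, with slot showing at both ends. The gripper is clear, so I'm handing in.

```bash
python3 -c "
from h import *
print(manip.close_job())"
```

```text
the job is handed in; nothing more can be done
None
```

The job is handed in at about 22 s: the ring is at its stop with the engraved lines meeting, nipped to about 0.77 N m (the most the grip would hold), and the spanner is back flat in its slot and released.

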